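# Bed the gel tray's seal with the ratchet clamp and let it off

## Robot

A 6-joint arm with a two-finger parallel gripper is mounted at the origin on the work surface. World frame = base frame: x ahead of the robot, y to its left, z up, the work surface at z = 0. Lengths are in mm, angles in degrees, forces in N, time in s.
With the tool pointing down it reaches from about 350 to 850 mm from the base axis. Payload 8.1 kg.
Tool frame: the origin (TCP) lies midway between the tips of the shut fingers; the grasp point (between the pads) lies 19 mm behind it; z points along the fingers, y is the line along which they close (so a half turn about z gives the same grasp; the last joint's range is limited). The gripper opens to 85 mm and grips with 20 to 120 N. Pads are 22 mm wide; open, the fingers measure 114 mm over their backs; the gripper's body (76 mm by 85 mm) begins 54 mm behind the grasp point. The pads swing forward as they close: fully open they stand 13 mm farther back than shut.
Start: joints at [66.956, 7.471, 85.268, -0, 87.261, -4.893], TCP at [186.895, 570.154, 231.292] pointing down, gripper open.
Joint ranges: [-169.43, 169.43], [-51.17, 129.36], [1.28, 143.12], [-76.62, 256.62], [0, 156.53], [-152.29, 152.29]. Speed limits (degrees/s): [136.94, 136.94, 159.86, 180, 180, 180].

## Interface

Orientations are given as [roll, pitch, yaw] about the fixed x, y, z axes, in that order (R = Rz(yaw) Ry(pitch) Rx(roll)).
In Python, from bench import sensors, optics, r gives the robot as it stands.
- The arm moves only by the tool apply_moves, never from a script. Its argument "targets" is a list of rows, each a list of 7 numbers: the shift along the tool's x, y, z in mm, then the turn, a rotation vector about the tool's x, y, z in rad, then the closure, from 0 (fully open) to 1 (shut). In form: [[x, y, z, wx, wy, wz, claw], ...]. A call has 1 to 20 rows; each row shifts and turns the commanded pose from where the row before left it, along the tool's axes as they then stand; what a row does not reach is not made up. A row lasts 1/8 s, in which the tool goes at most 62.5 mm and 10.7 degrees, less where a joint would pass 70% of its speed; a pose out of reach is approached as far as the arm can. A call is refused whole if a number of a shift passes 62.5 or a number of a turn 0.188, either way. A call with a gripper value outside its range is refused whole. The fingers move at their own pace and stop on an object; "force" is the grip in N (left out, the last holds). Time passes only in rows, so rows that do not move let the fingers close. It gives the time, the measured TCP pose, the force, the opening and the grip force at its end, in the units of the state.
- sensors.sense(): the state, without advancing time (a new reading comes with each control period).
- optics.snapshot(name): name is "side" or "top" or "wrist"; returns the picture (400x640x3 uint8, red, green, blue); there is no depth.
- optics.get_calibration(name): a dict with "camera_matrix" (3x3 intrinsics, pixels), "dist_coeffs" ([k1, k2, p1, p2, k3] as OpenCV has them; the pictures are not rectified), "pose" (4x4, takes a point from camera to world coordinates). Camera axes: x right, y down, z forward; pixel columns grow to the right and rows downward; lengths in mm; the calibration is good to about 2 mm. A picture is of the moment at which its call begins: read the wrist's pose just before it. get_calibration takes no time and is no camera call; for the wrist camera it gives the pose at the moment of the call.
- r.hand_in(): hands the job in; it is judged then, once.
The state is a dict: "time": time; "joint_pos": joint angles; "qd": joint speeds; "joint_efforts": joint torques, N m; "tool_pos": TCP position; "tcp_rot": TCP orientation; "ft_force": force on the tool from outside, world axes, zero at the start; "wrist_torque": the same for the moment, N m; "finger_gap": finger opening in mm; "grip_force": force on a finger pad.
Only numpy, scipy, OpenCV 4.12 (cv2) and the standard library are available. Lean on these libraries where they do the work, as an engineer would, in place of code of your own. Each camera call takes 0.05 s, during which the arm holds its last target. There are 200 camera calls.

## Task

Bed the rubber seal against the gel tray: sweep the orange-handled lever of the clamp round until it clicks into the notch at the green mark, not on into the red, and take your hand off so that the ratchet alone holds it there for a moment. Then press the red release button down so that the lever springs all the way back, and leave the button up. Work the clamp gently, never with more than 40 N, and leave the other things on the bench where they are.

Things in the scene. Friction and masses are not known exactly. Their poses are not given: they have to be found in the camera images.
- press: Gel tray clamp, fixed to the bench; cream base plate 14 mm thick, x -105 to 245 mm, y -128 to 95 mm. Origin: on the bench under the lever's hinge axis, z up. The gel tray (top at 62 mm) is on the +x side, x 96 to 231 mm; the lever is on the -x side, over an arc-shaped scale of white, green, then red, 78 to 132 mm from the hinge axis and 32 mm above the bench.
- lever (a joint): Lever angle, rad: 0 = fully back, grows anticlockwise seen from above, stop at 1.35. At 0.65 the lever points along the clamp's -x. A spring (2 to 4 N at the grip) returns it to 0; the ratchet catches as it passes 0.3, 0.6, 0.9 (green mark, spans 0.76-1.06) and 1.2 (red, 1.06-1.45), and let go it rests within 0.03 of the last one passed. It starts fully back or in the first notch.
- lever_handle (a point): Centre of the lever's upright orange grip, a cylinder of diameter 24 mm from 45 to 110 mm above the bench; this point is 80 mm above the bench and 150 mm from the hinge axis. It moves with the lever. The steel bar that carries it, 16 mm wide, lies 50 to 60 mm above the bench.
- lever_hinge (a point): On the lever's hinge axis, 55 mm above the bench, in the centre of the grey hub disc (radius 68 mm, top 60 mm above the bench, its boss 70 mm).
- green_mark (a point): Centre of the green mark on the scale, 120 mm from the hinge axis, 32 mm above the bench: the lever lies over it when in the wanted notch.
- release (a joint): Travel of the red release button, m: 0 = up, 0.008 = fully down, spring-loaded (about 1.5 N to 3.5 N). About 6 mm frees the lever. The ratchet also nudges it as it clicks.
- release_top (a point): Centre of the top of the round red release button, diameter 34 mm, 58 mm above the bench when up; it stands in a grey housing 46 mm square and 30 mm high, and is pressed straight down.
- comb: White plastic gel comb lying flat, 34 x 130 x 6 mm; loose, to be left alone. Origin: centre of its underside.
- dye: Small amber jar with blue cap, diameter 38 mm, 70 mm tall; loose, to be left alone. Origin: centre of its underside.
- tip_box: Blue box of pipette tips, 85 x 120 x 55 mm; loose, to be left alone. Origin: centre of its underside.
- tube_rack: Orange tube rack, 90 x 130 x 48 mm; loose, to be left alone. Origin: centre of its underside.
- buffer: Clear buffer bottle with blue cap, diameter 72 mm, 160 mm tall; loose, to be left alone. Origin: centre of its underside.
- beaker: Glass beaker, diameter 72 mm, 95 mm tall; loose, to be left alone. Origin: centre of its underside.

How it is judged:
By the outcome, as a careful person would: the job done as asked, in the order asked, and still so for the second after the job is handed in, with the robot touching nothing.
It also fails if it takes over 56 s, if anything falls off the work surface, if the arm or the gripper's body presses on something with over 40 N, if the wrist force passes 120 N, or if a joint passes its speed limit or range.

## Working session

There is one attempt and no reset: what is moved stays moved. The work goes in short steps, Python scripts to look and compute and a tool call to move; the robot and the scene stay as the last step left them, time stands still between calls to the robot, and variables do not carry over. Pictures are saved under pics/ and viewed, at most 10 in all, crops included, and the job is handed in when it is done.

Besides the shell and the picture viewer there is one more tool, called after "Call:" as name(argument=value, ...) on one line, values as JSON. apply_moves: Moves the arm, as the interface text tells. Its arguments: {"type":"object","properties":{"targets":{"type":"array"},"force":{"type":"number"}},"required":["targets"]}

```bash
mkdir -p pics
python3 - <<'E'
from bench import sensors, optics, r
import cv2, numpy as np
for n in ("top","side"):
    cv2.imwrite(f"pics/{n}0.png", optics.snapshot(n)[:,:,::-1])
    c=optics.get_calibration(n); print(n,np.round(c["camera_matrix"],1).tolist(),np.round(c["pose"],2).tolist(),c["dist_coeffs"])
print(sensors.sense())
E
```

```text
top [[424.5, 0.0, 313.9], [0.0, 424.5, 201.2], [0.0, 0.0, 1.0]] [[-0.03, -0.99, 0.1, 474.08], [-1.0, 0.03, -0.01, -28.84], [0.0, -0.1, -1.0, 1240.53], [0.0, 0.0, 0.0, 1.0]] [-0.08644711  0.          0.          0.          0.        ]
side [[424.7, 0.0, 318.8], [0.0, 424.7, 199.3], [0.0, 0.0, 1.0]] [[-1.0, -0.03, 0.06, 527.81], [-0.07, 0.63, -0.77, 902.4], [-0.01, -0.77, -0.63, 830.88], [0.0, 0.0, 0.0, 1.0]] [-0.10206839  0.          0.          0.          0.        ]
{'time': 0.1, 'joint_pos': array([ 6.69570765e+01,  7.51131615e+00,  8.53243331e+01, -5.61108859e-04,
        8.72604746e+01, -4.89111359e+00]), 'qd': array([-0.11439761, -0.1192269 , -0.09214482, -0.05389714, -0.05763452,
       -0.04505347]), 'joint_efforts': array([ 8.93258384e-04, -5.70944095e+01, -5.01947522e+01, -2.61433579e-04,
        7.86191085e-03, -5.54513508e-05]), 'tool_pos': array([186.68884034, 569.6933378 , 230.3313453 ]), 'tcp_rot': array([-1.79904178e+02, -7.63736969e-03,  1.61848211e+02]), 'ft_force': array([ 0.15782904, -0.78860111,  0.09784825]), 'wrist_torque': array([-0.01100611, -0.0059841 ,  0.01047367]), 'grip_force': 0.0, 'finger_gap': 85.49493592276505}
```

View pics/top0.png

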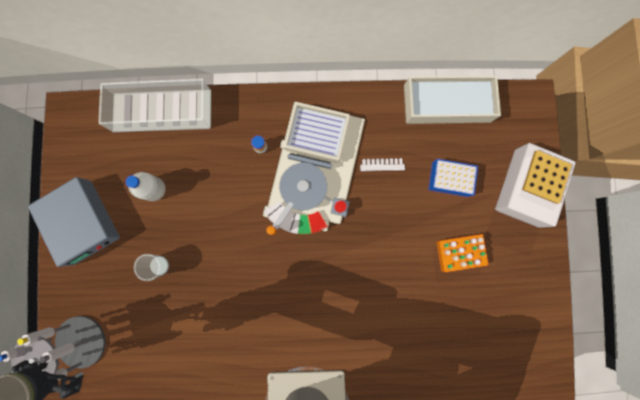

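View pics/side0.png

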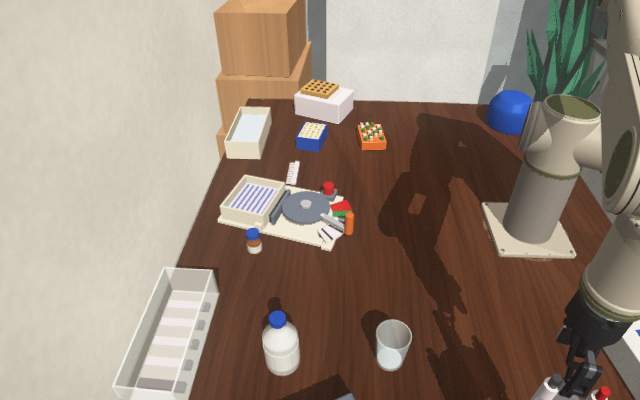

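The top view shows the hub at (303,186), the orange grip at (271,230), green at (306,225), red scale at about (315,222) and the red button at (340,207). In the side view the grip is at (350,222) and the button at (328,188).

```bash
cat > h.py <<'E'
import cv2, numpy as np
from bench import sensors, optics, r
def ray(n,uv,c=None):
    c=c or optics.get_calibration(n); P=np.array(c["pose"])
    p=cv2.undistortPoints(np.array([[uv]],float),np.array(c["camera_matrix"]),np.array(c["dist_coeffs"]))[0,0]
    return P[:3,3],P[:3,:3]@np.array([p[0],p[1],1])
def onz(n,uv,z,c=None):
    o,d=ray(n,uv,c); return o+d*(z-o[2])/d[2]
def blobs(img,lo,hi,box=None,amin=8):
    h=cv2.cvtColor(img,cv2.COLOR_RGB2HSV); m=cv2.inRange(h,np.array(lo),np.array(hi))
    if box:
        k=np.zeros_like(m);x0,y0,x1,y1=box;k[y0:y1,x0:x1]=1;m=m*k
    n,l,s,c=cv2.connectedComponentsWithStats(m)
    return sorted([(int(s[i,4]),np.round(c[i],1).tolist(),s[i,:4].tolist()) for i in range(1,n) if s[i,4]>=amin],reverse=True)
E
python3 - <<'E'
from h import *
for n,box in (("top",(240,90,380,250)),("side",(210,160,370,260))):
    im=optics.snapshot(n)
    for nm,lo,hi in (("orange",(8,180,120),(18,255,255)),("green",(45,120,60),(80,255,255)),("red",(0,180,120),(5,255,255)),("red2",(174,180,100),(179,255,255)),("grey",(95,20,90),(115,90,180))):
        print(n,nm,blobs(im,lo,hi,box)[:4])
    cv2.imwrite(f"pics/{n}1.png",cv2.resize(im[box[1]:box[3],box[0]:box[2],::-1],None,fx=4,fy=4) if n=="top" else cv2.resize(im[box[1]:box[3],box[0]:box[2],::-1],None,fx=4,fy=4))
print(onz("top",(303,186),70),onz("top",(271,230),110),onz("top",(306,225),32),onz("top",(340,207),58))
E
```

```text
top orange [(82, [270.6, 230.2], [266, 225, 11, 10])]
top green [(143, [303.7, 224.9], [299, 216, 11, 17])]
top red [(217, [316.2, 222.3], [309, 213, 17, 20]), (80, [340.2, 206.2], [335, 202, 11, 10])]
top red2 []
top grey [(1634, [304.0, 182.9], [281, 155, 50, 54]), (9, [343.9, 213.8], [342, 212, 4, 4])]
side orange [(176, [349.0, 223.1], [345, 212, 9, 23])]
side green [(52, [339.6, 213.3], [334, 211, 14, 6])]
side red [(152, [341.4, 205.8], [331, 200, 21, 11]), (112, [328.1, 187.4], [323, 182, 11, 12])]
side red2 []
side grey [(1272, [302.7, 206.6], [271, 190, 66, 34])]
[630.51614339  -5.82889307  70.        ] [509.47200579  81.39370144 110.        ] [523.53076722 -10.89074163  32.        ] [ 570.2083988  -107.56940833   58.        ]
```

View pics/top1.png

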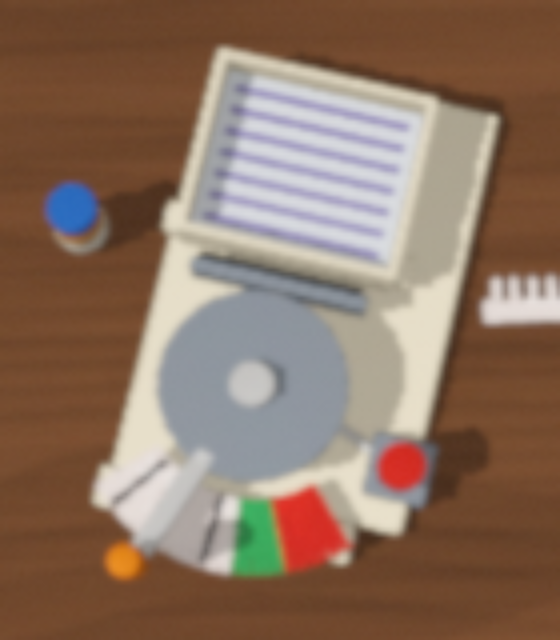

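```bash
cat >> h.py <<'E'
def tri(a,b):
    (o1,d1),(o2,d2)=a,b
    A=np.c_[d1,-d2]; t=np.linalg.lstsq(A,o2-o1,rcond=None)[0]
    p,q=o1+t[0]*d1,o2+t[1]*d2; return (p+q)/2,np.linalg.norm(p-q)
def pol(p,h): v=p-h; return round(float(np.hypot(v[0],v[1])),1),round(float(np.degrees(np.arctan2(v[1],v[0]))),1)
def totool(d,R=None):
    from scipy.spatial.transform import Rotation as Ro
    return np.round(Ro.from_euler('xyz',sensors.sense()["tcp_rot"],degrees=True).inv().apply(d),1)
E
python3 - <<'E'
from h import *
h=onz("top",(303,185.75),70); print("hinge",h)
g=onz("top",(270.6,230.2),108); s=onz("side",(349,223.1),80); print("grip",g,s,pol(g,h),pol(s,h))
print(tri(ray("top",(340.2,206.2)),ray("side",(328.1,185))),onz("top",(340.2,206.2),57))
for p in ((299,216),(301,232),(309,214),(312,231)): print(pol(onz("top",p,32),h))
gr=(g[:2]+s[:2])/2; print(gr)
u=np.array([np.cos(np.radians(71.85)),np.sin(np.radians(71.85))])
for z in (200,70):
    print(totool(np.r_[gr+u*50,z]-sensors.sense()["tool_pos"]))
E
```

```text
hinge [631.21684325  -5.84581984  70.        ]
grip [509.02943414  82.66584547 108.        ] [510.41737645  81.96862442  80.        ] (150.9, 144.1) (149.3, 144.0)
(array([ 573.35247575, -108.27326989,   57.24805478]), np.float64(1.6996502225048034)) [ 572.52049738 -108.26926881   57.        ]
(82.8, 170.1)
(127.6, 175.7)
(77.9, -169.4)
(127.0, -170.2)
[509.72340529  82.31723494]
[-458.8 -312.6   30.9]
[-458.8 -312.4  160.9]
```

Call:
apply_moves(targets=[[-20,-14,0,0,0,0,1],[-38,-26,0,0,0,0,1],[-38,-26,0,0,0,0,1],[-38,-26,0,0,0,0,1],[-38,-26,0,0,0,0,1],[-38,-26,0,0,0,0,1],[-38,-26,0,0,0,0,1],[-38,-26,0,0,0,0,1],[-38,-26,0,0,0,0,1],[-38,-26,0,0,0,0,1],[-38,-26,0,0,0,0,1],[-38,-26,0,0,0,0,1],[-20,-13,0,0,0,0,1],[0,0,0,0,0,0,1],[0,0,0,0,0,0,1]], force=40)

```text
time: 2.08
tool_pos: [524.1, 130.5, 231.1]
tcp_rot: [180.0, -0.0, 161.8]
ft_force: [-0.4, 0.2, 0.5]
finger_gap: 0.1
grip_force: 0.0
```

Run:
```python
from h import *
s=sensors.sense();print(s["time"],s["tool_pos"],s["tcp_rot"],s["finger_gap"],s["ft_force"])
print(totool(np.array([525.6,130,70])-s["tool_pos"]))
```

```text
2.075 [524.14877078 130.47475915 231.06988836] [ 1.79997702e+02 -4.25100355e-02  1.61847066e+02] 0.13636626057163379 [-0.39568463  0.24783177  0.45647537]
[ -1.6  -0.  161.1]
```

Call:
apply_moves(targets=[[-1.5,0,25,0,0,0,1],[0,0,35,0,0,0,1],[0,0,35,0,0,0,1],[0,0,35,0,0,0,1],[0,0,20,0,0,0,1],[0,0,11,0,0,0,1],[0,0,0,0,0,0,1],[0,0,0,0,0,0,1]])

```text
time: 3.08
tool_pos: [526.8, 130.0, 71.6]
tcp_rot: [179.9, 0.1, 161.9]
ft_force: [0.5, -0.6, -0.1]
finger_gap: -0.2
grip_force: 0.0
```

Run:
```python
from h import *
im=optics.snapshot("side"); cv2.imwrite("pics/side2.png",cv2.resize(im[130:270,260:420,::-1],None,fx=4,fy=4))
h=np.array([631.2,-5.8]); u=np.array([.3116,.950])
# arc increments in tool axes, from lever 0.30 (144.05deg) to 0.98
R=150; a=np.radians(144.05)+np.arange(0,0.69,0.04)
p=np.c_[np.cos(a),np.sin(a),0*a]*R
print([totool(d).tolist()[:2] for d in np.diff(p,axis=0)])
```

```text
[[1.7, -5.7], [1.5, -5.8], [1.3, -5.9], [1.0, -5.9], [0.8, -5.9], [0.5, -6.0], [0.3, -6.0], [0.1, -6.0], [-0.2, -6.0], [-0.4, -6.0], [-0.7, -6.0], [-0.9, -5.9], [-1.1, -5.9], [-1.4, -5.8], [-1.6, -5.8], [-1.8, -5.7], [-2.1, -5.6]]
```

View pics/side2.png

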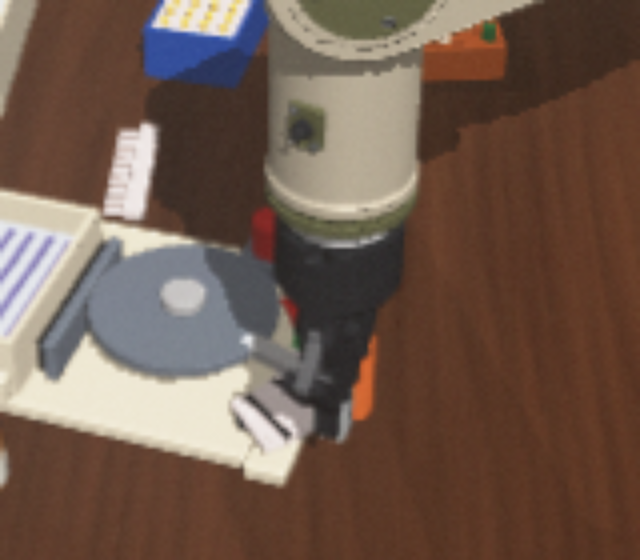

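The closed fingers at crop (325,390) stand in front of the orange grip at (365,380), with a gap between them. I'll advance slowly to contact.

Call:
apply_moves(targets=[[0.5,-6,1,0,0,0,1],[0.5,-6,0,0,0,0,1],[0,-4,0,0,0,0,1],[0,-2,0,0,0,0,1],[0,-2,0,0,0,0,1],[0,-2,0,0,0,0,1],[0,-2,0,0,0,0,1],[0,0,0,0,0,0,1]])

```text
time: 4.12
tool_pos: [517.5, 107.3, 69.4]
tcp_rot: [180.0, -0.0, 161.9]
ft_force: [-1.9, 2.5, 3.2]
finger_gap: 0.2
grip_force: 1.9
```

Call:
apply_moves(targets=[[1.7,-5.7,0,0,0,0,1],[1.5,-5.8,0,0,0,0,1],[1.3,-5.9,0,0,0,0,1],[1,-5.9,0,0,0,0,1],[0.8,-5.9,0,0,0,0,1],[0.5,-6,0,0,0,0,1],[0.3,-6,0,0,0,0,1],[0.1,-6,0,0,0,0,1],[-0.2,-6,0,0,0,0,1],[-0.4,-6,0,0,0,0,1],[-0.7,-6,0,0,0,0,1],[-0.9,-5.9,0,0,0,0,1],[0,0,0,0,0,0,1]])

```text
time: 5.75
tool_pos: [490.6, 40.3, 69.4]
tcp_rot: [-180.0, 0.0, 161.8]
ft_force: [-1.9, 1.1, 5.5]
finger_gap: 0.1
grip_force: 2.7
```

Run:
```python
from h import *
im=optics.snapshot("top"); print(blobs(im,(8,180,120),(18,255,255),(240,90,380,260)))
im2=optics.snapshot("side"); print(blobs(im2,(8,180,120),(18,255,255),(210,160,370,260)))
v=cv2.resize(im[130:250,240:380,::-1],None,fx=4,fy=4)
cv2.imwrite("pics/t3.png",v); s=sensors.sense(); print(s["tool_pos"],pol(np.r_[s["tool_pos"][:2]-np.array([.3116,.95])*25,0],np.array([631.2,-5.8,0])))
```

```text
[]
[]
[490.58667088  40.45667576  69.44183693] (150.1, 171.4)
```

View pics/t3.png

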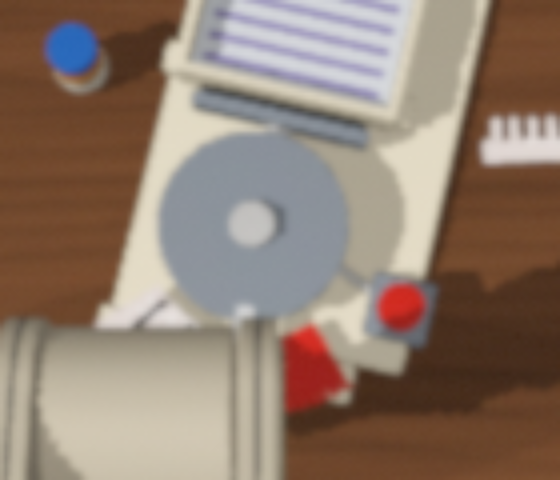

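The arm hides the grip. The bar root at crop (245,312) shows the lever just short of green, at about 0.78. I'll push on to about 0.98, then back off.

Call:
apply_moves(targets=[[-1.1,-5.9,0,0,0,0,1],[-1.4,-5.8,0,0,0,0,1],[-1.6,-5.8,0,0,0,0,1],[-1.8,-5.7,0,0,0,0,1],[-2.1,-5.6,0,0,0,0,1],[0,0,0,0,0,0,1],[0,0,0,0,0,0,1]])

```text
time: 6.72
tool_pos: [489.1, 10.8, 69.3]
tcp_rot: [-180.0, -0.0, 161.8]
ft_force: [-2.4, 3.3, 5.5]
finger_gap: -0.1
grip_force: 2.9
```

Run:
```python
from h import *
s=sensors.sense(); print(s["tool_pos"],s["ft_force"],pol(np.r_[s["tool_pos"][:2]-np.array([.3116,.95])*25,0],np.array([631.2,-5.8,0])))
```

```text
[489.14695147  10.80264107  69.2892017 ] [-2.4323787   3.29790904  5.4751937 ] (150.0, -177.3)
```

Call:
apply_moves(targets=[[0,3,0,0,0,0,1],[0,3,0,0,0,0,1],[0,3,0,0,0,0,1],[0,4,0,0,0,0,1],[0,6,0,0,0,0,1],[0,15,0,0,0,0,1],[0,20,0,0,0,0,1],[0,10,-20,0,0,0,1],[0,0,-35,0,0,0,1],[0,0,-35,0,0,0,1],[0,20,-20,0,0,0,1],[0,30,0,0,0,0,1],[0,30,0,0,0,0,1],[0,20,0,0,0,0,1],[0,0,0,0,0,0,1],[0,0,0,0,0,0,1]])

```text
time: 8.72
tool_pos: [540.2, 166.7, 178.9]
tcp_rot: [-180.0, -0.0, 161.9]
ft_force: [0.3, 0.3, 0.7]
finger_gap: 0.2
grip_force: 0.0
```

Run:
```python
from h import *
im=optics.snapshot("top"); b=blobs(im,(8,180,120),(18,255,255),(240,90,380,260)); print(b)
h=np.array([631.2,-5.8,0])
for q in b: print(pol(onz("top",q[1],108),h))
im2=optics.snapshot("side"); b=blobs(im2,(8,180,120),(18,255,255),(210,160,420,260)); print(b)
for q in b: print(pol(onz("side",q[1],80),h))
print(blobs(im,(0,180,120),(5,255,255),(240,90,380,260)),blobs(im2,(0,180,120),(5,255,255),(210,160,420,260)))
s=sensors.sense();print(s["tool_pos"],s["ft_force"],totool(np.array([573,-108.3,s["tool_pos"][2]])-s["tool_pos"]))
cv2.imwrite("pics/t4.png",cv2.resize(im[130:250,240:380,::-1],None,fx=4,fy=4))
```

```text
[(75, [302.1, 240.2], [297, 237, 11, 8])]
(151.0, 178.0)
[(166, [359.4, 202.5], [356, 192, 8, 23])]
(148.6, 179.2)
[(222, [316.2, 222.2], [309, 212, 17, 21]), (82, [340.1, 206.2], [335, 202, 11, 10])] [(19, [346.6, 202.5], [345, 200, 5, 6]), (8, [325.2, 184.8], [324, 182, 3, 6])]
[540.26650496 166.32188908 179.14828054] [-0.11003073  0.23177015 -1.3632226 ] [-1.168e+02 -2.507e+02  1.000e-01]
```

View pics/t4.png

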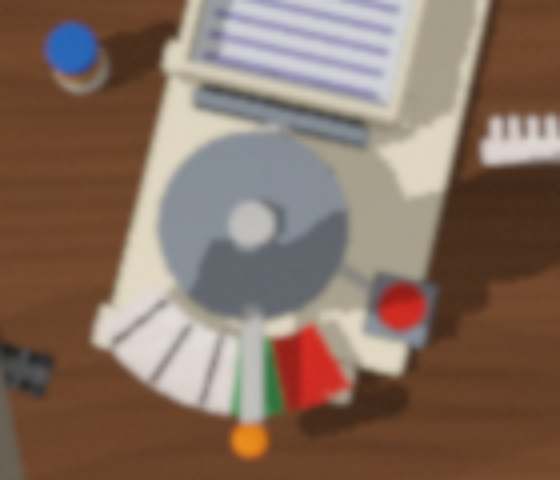

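The lever rests in the green notch: grip at crop (249,440), bar across green, angle about 0.9, hand clear. Next I move over the red button at crop (402,306).

Call:
apply_moves(targets=[[0,0,0,0,0,0,1],[0,0,0,0,0,0,1],[0,0,0,0,0,0,1],[0,0,0,0,0,0,1],[-11.8,-25.7,0,0,0,0,1],[-20,-43,0,0,0,0,1],[-20,-43,0,0,0,0,1],[-20,-43,0,0,0,0,1],[-20,-43,0,0,0,0,1],[-15,-32,0,0,0,0,1],[-10,-21,0,0,0,0,1],[0,0,25,0,0,0,1],[0,0,35,0,0,0,1],[0,0,30,0,0,0,1],[0,0,15,0,0,0,1],[0,0,5,0,0,0,1],[0,0,0,0,0,0,1],[0,0,0,0,0,0,1]])

```text
time: 11.08
tool_pos: [574.4, -107.8, 70.8]
tcp_rot: [180.0, 0.1, 161.9]
ft_force: [-0.7, 0.2, 0.1]
finger_gap: -0.1
grip_force: 0.0
```

Run:
```python
from h import *
im=optics.snapshot("side"); cv2.imwrite("pics/s5.png",cv2.resize(im[140:250,270:410,::-1],None,fx=4,fy=4))
s=sensors.sense();print(s["tool_pos"],s["ft_force"])
```

```text
[ 574.2701407  -107.76227759   70.70932818] [ 0.15841984 -0.60057372  0.99749423]
```

View pics/s5.png

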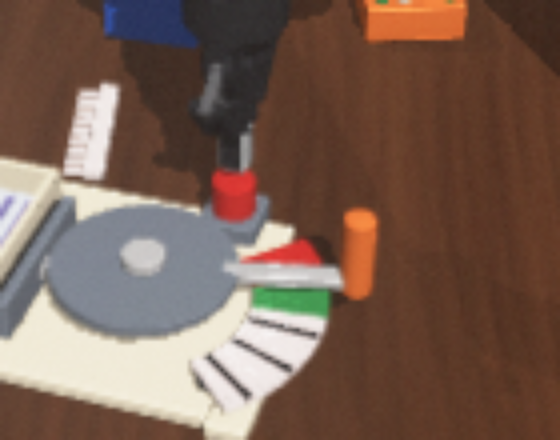

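The finger tips at crop (235,165) stand just above the red button at (234,190), and the lever is still in green. Now I press it down.

Call:
apply_moves(targets=[[0,0,6,0,0,0,1],[0,0,5,0,0,0,1],[0,0,2,0,0,0,1],[0,0,1.5,0,0,0,1],[0,0,1.5,0,0,0,1],[0,0,1,0,0,0,1],[0,0,0,0,0,0,1],[0,0,0,0,0,0,1]])

```text
time: 12.12
tool_pos: [573.3, -107.6, 52.3]
tcp_rot: [-180.0, -0.0, 161.8]
ft_force: [-0.9, -0.5, 1.2]
finger_gap: 0.2
grip_force: 1.2
```

Call:
apply_moves(targets=[[0,0,0.8,0,0,0,1],[0,0,0.7,0,0,0,1],[0,0,0,0,0,0,1],[0,0,0,0,0,0,1],[0,0,0,0,0,0,1],[0,0,0,0,0,0,1]])

```text
time: 12.88
tool_pos: [573.3, -107.6, 50.8]
tcp_rot: [-180.0, 0.0, 161.8]
ft_force: [-1.1, -1.4, 2.8]
finger_gap: 0.1
grip_force: 1.4
```

Run:
```python
from h import *
h=np.array([631.2,-5.8,0])
im2=optics.snapshot("side"); b=blobs(im2,(8,180,120),(18,255,255),(300,160,420,260)); print(b)
for q in b: print(pol(onz("side",q[1],80),h))
s=sensors.sense();print(s["tool_pos"],s["ft_force"])
```

```text
[(157, [336.9, 231.0], [333, 220, 8, 23])]
(149.6, 127.1)
[ 573.32226637 -107.58071472   50.83072762] [-0.00305832  0.05350934  2.16026994]
```

Lever is fully back (127.1° ≈ 0 rad). Raising clear.

Call:
apply_moves(targets=[[0,0,-2,0,0,0,1],[0,0,-4,0,0,0,1],[0,0,-8,0,0,0,1],[0,0,-25,0,0,0,1],[0,0,-40,0,0,0,1],[0,0,-40,0,0,0,1],[0,-30,-20,0,0,0,1],[0,-45,0,0,0,0,1],[0,-45,0,0,0,0,1],[0,-20,0,0,0,0,1],[0,0,0,0,0,0,1],[0,0,0,0,0,0,1],[0,0,0,0,0,0,1],[0,0,0,0,0,0,1]])

```text
time: 14.68
tool_pos: [530.0, -239.6, 189.8]
tcp_rot: [180.0, -0.0, 161.9]
ft_force: [0.5, 0.2, -0.6]
finger_gap: -0.3
grip_force: 0.0
```

Run:
```python
from h import *
h=np.array([631.2,-5.8,0])
im=optics.snapshot("top"); b=blobs(im,(8,180,120),(18,255,255),(240,90,380,260))
for q in b: print(q,pol(onz("top",q[1],108),h))
im2=optics.snapshot("side"); b=blobs(im2,(8,180,120),(18,255,255),(300,160,420,260))
for q in b: print(q,pol(onz("side",q[1],80),h))
print(blobs(im2,(0,180,120),(5,255,255),(210,160,420,260)),sensors.sense()["tool_pos"])
cv2.imwrite("pics/s6.png",im2[:,:,::-1])
```

```text
(89, [258.8, 219.2], [254, 214, 11, 11]) (150.8, 127.6)
(160, [336.8, 231.1], [333, 220, 8, 23]) (149.7, 126.9)
[(153, [341.4, 205.8], [331, 200, 21, 11]), (113, [328.1, 187.4], [323, 182, 11, 13])] [ 529.89411592 -239.9982804   189.77427988]
```

View pics/s6.png

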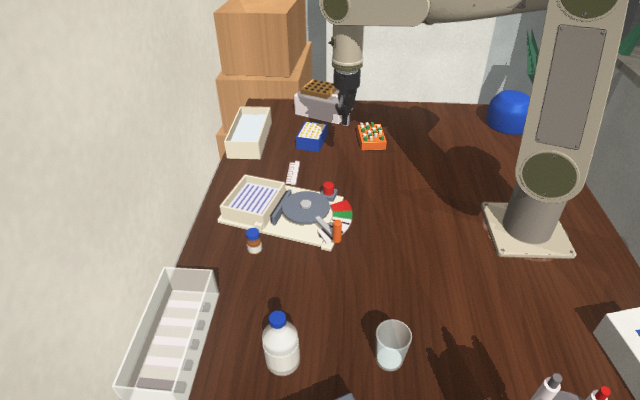

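The lever is fully back (grip at (337,231)), the button is up at (328,187) as at the start, the other things have not moved and the arm is clear.

```bash
python3 -c "
from bench import r
print(r.hand_in())"
```

```text
the job is handed in; nothing more can be done
None
```

The job is handed in: the lever clicked into the green notch and the ratchet alone held it there, then pressing the release sent it all the way back, leaving the button up, the arm clear and the other things unmoved; the highest force I read between moves was about 7 N.

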